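# Cock the mill's belt tensioner and pin it at the green mark

### The job

Get the mill's belt tensioner ready for a new belt: push the yellow sprung arm round along its scale to the green mark, feel for the notch near that mark, and press the red knob gently down until its pin is fully home there, so that the arm stays cocked when you let go. Never lean hard on the pin where there is no notch, do not let the arm snap back, and leave the bowl, pot, salt shaker and wooden knob where they stand.

Things in the scene. Friction and masses are not known exactly. Their poses are not given: they have to be found in the camera images.
- base: Grey steel base plate, fixed to the bench, 360 x 360 mm, 12 mm thick. Its origin is on the bench, on the vertical pivot axis of the yellow arm; z up, x and y along the plate's edges (x -205 to +155 mm, y -180 to +180 mm). It carries the notched quadrant and the black scale ticks, 0.1 rad apart. More than 25 N on quadrant or plate is too hard.
- quadrant_level (a point): Point on the pivot axis at the height of the quadrant's flat top, 40 mm. The quadrant is a steel arc 112 to 150 mm from the axis with 3 radial notches 11 mm wide, 28 mm deep, one per mark. It was bolted on by hand: all notches are shifted alike, by up to 0.12 rad (16 mm at the pin) to either side of the radial lines through their marks; the place must be felt for.
- tensioner (a joint): Angle q (rad) of the yellow sprung arm about the pivot axis: 0 = slack, on its stop; grows counterclockwise from above, up to 1.3. In base's frame the arm points 2.492 + q rad from the x axis. Spring torque back to 0: 0.8 x (q + 0.8) Nm, so 5 N at the knob when slack, 11 N at 1.0. Bar 22 mm wide, top 65 mm up; black idler wheel 44 mm across, 50 mm from the axis, top 82 mm up.
- pointer (a point): Tip of the red pointer at the end of the arm, 168 mm from the pivot axis, 56 mm above the bench; it reads against the scale.
- knob_top (a point): Centre of the top face of the red knob on the arm, 130 mm from the pivot axis, 117 to 120 mm above the bench at the start. The knob is an upright cylinder 28 mm across, 30 mm high, to be gripped from above by its upper part; on the arm it moves only up and down. Below it is the flat-nosed steel pin, 9 mm across with a 1 mm chamfer, nose 72 mm below this point.
- pin (a joint): How far (m) the knob and pin are pressed down in the arm: 0 = fully up, 0.018 = at its stop. It starts at 0 to 0.003, slides stiffly (2 N of friction) and stays where it is left. At 0.008 the nose meets the flat top of the quadrant; only over a notch does it go deeper. Home is more than 0.014.
- mark_green: Green round mark, 20 mm across and 4 mm thick, lying on the base plate beside the scale 184 mm from the pivot axis; it shows which of the three notches to use. Origin at the centre of its underside, 12 mm above the bench. The three marks stand at tensioner angles 0.35, 0.70 and 1.05 rad, the green one at any of them.
- mark_white1: One of two white round marks, 20 mm across, at the two notches that are not wanted.
- mark_white2: The other white round mark.
- bowl: White ceramic bowl, 120 mm across, 55 mm high, loose; leave alone.
- pot: Stainless pot, 150 mm across, 100 mm high, loose; leave alone.
- shaker: Glass salt shaker, 42 mm across, 83 mm high, loose; leave alone.
- mitad_knob: Dark wooden knob of a mitad cover, 52 mm across, 50 mm high, loose; leave alone.

How it is judged:
By the outcome, as a careful person would: the job done as asked, in the order asked, and still so for the second after the job is handed in, with the robot touching nothing.
It also fails if it takes over 72 s, if anything falls off the work surface, if the arm or the gripper's body presses on something with over 40 N, if the wrist force passes 120 N, or if a joint passes its speed limit or range.

### The arm

A 6-joint arm with a two-finger parallel gripper is mounted at the origin on the work surface. World frame = base frame: x ahead of the robot, y to its left, z up, the work surface at z = 0. Lengths are in m, angles in degrees, forces in N, time in s.
With the tool pointing down it reaches from about 0.4 to 0.825 m from the base axis. Payload 7 kg.
Tool frame: the origin (TCP) lies midway between the tips of the shut fingers; the grasp point (between the pads) lies 19 mm behind it; z points along the fingers, y is the line along which they close (so a half turn about z gives the same grasp; the last joint's range is limited). The gripper opens to 88 mm and grips with 3 to 60 N. Pads are 19 mm wide; open, the fingers measure 130 mm over their backs; the gripper's body (78 mm by 193 mm) begins 47 mm behind the grasp point.
Start: joints at [-53.05, 20.546, 0.682, 0, -70.136, -16.507], TCP at [0.236, -0.632, 0.203] pointing down, gripper open.
Joint ranges: [-176.03, 176.03], [-82.01, 121.73], [-58.28, 71.71], [-173.87, 95.51], [-174.79, -0.11], [-173.66, 173.66]. Speed limits (degrees/s): [136.94, 136.94, 172.46, 180, 180, 180].

### API

Orientations are given as [roll, pitch, yaw] about the fixed x, y, z axes, in that order (R = Rz(yaw) Ry(pitch) Rx(roll)).
In Python, from plant import ctrl gives the robot as it stands.
- The arm moves only by the tool arm_command, never from a script. Its argument "steps" is a list of rows, each an object with "translation": the shift along the tool's x, y, z in mm, a list of three; "rotation": the turn, a rotation vector about the tool's x, y, z in units of 5 degrees (1.0 is 5 degrees), a list of three; "claw": the finger opening in mm, from 0 to 87.6. In form: [{"translation": [x, y, z], "rotation": [rx, ry, rz], "claw": claw}, ...]. A call has 1 to 5 rows; each row is the pose to reach, as a shift and turn from the pose commanded when the call began, along the tool's axes at that moment; what a row does not reach only later rows make up. A row lasts 1/10 s, in which the tool goes at most 50 mm and 8.59 degrees, less where a joint would pass 70% of its speed; a pose out of reach is approached as far as the arm can. A call with a gripper value outside its range is refused whole. The fingers move at their own pace and stop on an object; the grip force is fixed at half the most. Time passes only in rows, so rows that repeat a pose let the fingers close. It gives the time, the measured TCP pose, the force, the opening and the grip force at its end, in the units of the state.
- ctrl.get_obs(): the state, without advancing time (a new reading comes with each control period).
- ctrl.snapshot(name): name is "scene" or "top" or "wrist"; returns (picture, depth): 400x640x3 uint8, red, green, blue; 400x640 float32, m along the optical axis (not along the pixel's ray), 0 where there is no reading.
- ctrl.calibration(name): a dict with "vertical_fov" (degrees; the focal length in pixels is half the picture's height over the tangent of half this angle, whatever the lens; pixels are square), "cx", "cy" (the principal point, pixels), "rvec" (rotation vector, rad) and "tvec" (3), from world to camera coordinates, as OpenCV has them; the wrist camera has in their place "hand_eye" (4x4, takes a point from camera to tool coordinates, whose origin is the TCP and whose axes are the flange's). Camera axes: x right, y down, z forward; pixel columns grow to the right and rows downward; lengths in m; the calibration is good to about 2 mm. A picture is of the moment at which its call begins: read the wrist's pose just before it. calibration takes no time and is no camera call.
- ctrl.close_job(): hands the job in; it is judged then, once.
The state is a dict: "clock": time; "joint_pos": joint angles; "qvel": joint speeds; "tau": joint torques, N m; "tool_pos": TCP position; "orientation": TCP orientation; "force": force on the tool from outside, world axes, zero at the start; "moment": the same for the moment, N m; "opening": finger opening in m; "gripper_force": force on a finger pad.
Only numpy, scipy, OpenCV 4.12 (cv2) and the standard library are available. Lean on these libraries where they do the work, as an engineer would, in place of code of your own. Each camera call takes 0.05 s, during which the arm holds its last target. There are 200 camera calls.

## Working session

There is one attempt and no reset: what is moved stays moved. The work goes in short steps, Python scripts to look and compute and a tool call to move; the robot and the scene stay as the last step left them, time stands still between calls to the robot, and variables do not carry over. Pictures are saved under pics/ and viewed, at most 10 in all, crops included, and the job is handed in when it is done.

Besides the shell and the picture viewer there is one more tool, called after ">>>" as a command line: name --argument value ..., lists and objects as JSON in quotes. arm_command: Moves the arm, as the interface text tells. Its arguments: {"type":"object","properties":{"steps":{"type":"array"}},"required":["steps"]}

```bash
mkdir -p pics
cat > h.py <<'E'
import numpy as np, cv2
from plant import ctrl
def cam(n):
    c=ctrl.calibration(n); f=200/np.tan(np.radians(c["vertical_fov"])/2)
    R=cv2.Rodrigues(np.array(c["rvec"],float))[0]; return f,c["cx"],c["cy"],R,np.array(c["tvec"],float).ravel()
def ray(n,u,v,z):
    f,cx,cy,R,t=cam(n); d=R.T@np.array([(u-cx)/f,(v-cy)/f,1]); o=-R.T@t
    return o+d*(z-o[2])/d[2]
def proj(n,p):
    f,cx,cy,R,t=cam(n); q=R@np.array(p)+t; return f*q[0]/q[2]+cx,f*q[1]/q[2]+cy
E
python3 - <<'E'
from h import *
for n in("top","scene"):
    im,d=ctrl.snapshot(n); cv2.imwrite(f"pics/{n}0.png",im[:,:,::-1]); np.save(n+"_d.npy",d)
    print(n,ctrl.calibration(n))
print(ctrl.calibration("wrist"));print(ctrl.get_obs())
E
```

```text
top {'vertical_fov': 46.06583365586482, 'cx': 314.6116350998646, 'cy': 199.07528148461145, 'rvec': array([ 2.12299758, -2.16038069,  0.1901754 ]), 'tvec': array([0.01492112, 0.54643571, 1.11580358])}
scene {'vertical_fov': 56.58186157693274, 'cx': 325.2572354534809, 'cy': 203.45122473797142, 'rvec': array([ 2.33497523,  1.16872561, -0.32585825]), 'tvec': array([-0.33832368, -0.30210293,  1.27877357])}
{'vertical_fov': 60.50260590868755, 'cx': 321.33671279954206, 'cy': 199.53674292859998, 'hand_eye': array([[ 5.55837325e-04, -9.59568194e-01, -2.81475704e-01,
         7.62474951e-02],
       [ 9.99999301e-01,  8.27135181e-04, -8.45030929e-04,
         3.33611167e-04],
       [ 1.04368326e-03, -2.81475037e-01,  9.59567983e-01,
        -1.81957176e-01],
       [ 0.00000000e+00,  0.00000000e+00,  0.00000000e+00,
         1.00000000e+00]])}
{'clock': 0.1, 'joint_pos': array([-5.30493584e+01,  2.05882725e+01,  6.38166059e-01, -1.83739534e-02,
       -7.01368061e+01, -1.65068046e+01]), 'qvel': array([ 0.05196394,  0.03311828,  0.21392211,  0.02378732,  0.03645201,
       -0.00499948]), 'tau': array([-2.53629754e-03, -5.84164274e+01,  2.93748200e+01,  7.01565519e+00,
        1.00851417e-02, -4.03062415e-05]), 'tool_pos': array([ 0.23556896, -0.63203744,  0.20209727]), 'orientation': array([ 1.79911761e+02, -8.13513271e-03, -1.59562413e+02]), 'force': array([0.29110203, 0.2455539 , 0.26275831]), 'moment': array([ 0.05852075, -0.01370727, -0.01402915]), 'gripper_force': 0.0, 'opening': 0.08767067341047476}
```

View pics/top0.png

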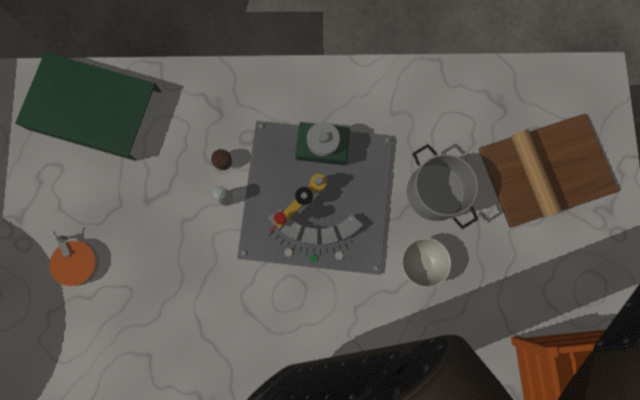

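View pics/scene0.png

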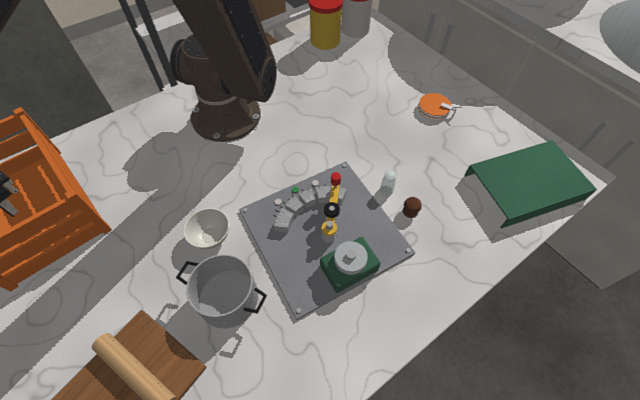

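Top view: green mark at about (313,258) is the middle one (q = 0.70), white marks are at (289,252) and (339,255), the red knob at (280,217), the pivot near (318,183). Shaker and wooden knob stand left of the plate, pot and bowl to its right.

Run:
```python
from h import *
im=cv2.imread("pics/top0.png"); hsv=cv2.cvtColor(im,cv2.COLOR_BGR2HSV)
def cen(m,x0,y0,x1,y1):
    M=np.zeros_like(m);M[y0:y1,x0:x1]=m[y0:y1,x0:x1];n,l,s,c=cv2.connectedComponentsWithStats(M)
    i=1+np.argmax(s[1:,4]);return c[i],s[i,4]
g,a=cen(cv2.inRange(hsv,(45,100,40),(85,255,255)),300,245,330,270)
r,b=cen(cv2.inRange(hsv,(0,150,60),(5,255,255))|cv2.inRange(hsv,(174,150,60),(180,255,255)),265,205,292,228)
print(g,a,r,b)
gray=cv2.cvtColor(im,cv2.COLOR_BGR2GRAY)
w=[cen(cv2.inRange(gray,135,255),x-9,y-9,x+9,y+9)[0] for x,y in((289,252),(339,255))]; print(w)
G=ray("top",*g,.016)[:2]; W=[ray("top",*x,.016)[:2] for x in w]; K=ray("top",*r,.118)
# plate corners (screen px)
C=np.array([ray("top",u,v,.012)[:2] for u,v in((257,121),(397,136),(384,273),(238,258))])
print("corners",C, [np.linalg.norm(C[i]-C[i-1]) for i in range(4)])
# similarity fit of plate points: base coords
def pol(q,r):a=2.492+q;return [r*np.cos(a),r*np.sin(a)]
P=np.array([W[0],G,W[1]]);
# which plate-corner assignment: try 4
sq=np.array([[-.205,-.18],[.155,-.18],[.155,.18],[-.205,.18]])
best=None
for k in range(4):
  for dr in(1,-1):
   for mo in((.35,.7,1.05),(1.05,.7,.35)):
    B=np.vstack([np.roll(sq,k,0)[::dr],[pol(q,.184) for q in mo]]); A=np.vstack([C,P])
    b0,a0=B.mean(0),A.mean(0);H=(B-b0).T@(A-a0);U,S,V=np.linalg.svd(H);R=V.T@np.diag([1,np.linalg.det(V.T@U.T)])@U.T
    t=a0-R@b0;e=np.linalg.norm(A-(B@R.T+t),axis=1)
    if best is None or e.max()<best[0].max():best=(e,R,t,mo)
e,R,t,mo=best;yaw=np.arctan2(R[1,0],R[0,0]);print("res",e,"o",t,"yaw",yaw,mo)
print("knob",K,"q",np.arctan2(K[1]-t[1],K[0]-t[0])-yaw-2.492,np.linalg.norm(K[:2]-t),"r from axis base",np.hypot(*t))
for q in(0,.58,.7,.82):print(q,t+R@pol(q,.13), "world arm dir deg",np.degrees(yaw+2.492+q))
np.save("base.npy",[*t,yaw])
```

```text
[313.2   257.925] 40 [279.6043956  217.68131868] 91Traceback (most recent call last):
  File "<stdin>", line 10, in <module>
  File "<stdin>", line 5, in cen
    return _wrapfunc(a, 'argmax', axis=axis, out=out, **kwds)
    return bound(*args, **kwds)
ValueError: attempt to get argmax of an empty sequence
```

```bash
cat > m.py <<'E'
from h import *
im=cv2.imread("pics/top0.png")
gray=cv2.cvtColor(im,cv2.COLOR_BGR2GRAY)
def wc(x,y):
    p=gray[y-8:y+8,x-8:x+8];m=(p>(p.max()*.5+np.median(p)*.5)).astype(np.uint8)
    n,l,s,c=cv2.connectedComponentsWithStats(m);i=1+np.argmax(s[1:,4]);return c[i]+[x-8,y-8]
w=[wc(289,252),wc(339,255)]; print(w)
G=ray("top",313.2,257.9,.016)[:2]; W=[ray("top",*x,.016)[:2] for x in w]; K=ray("top",279.6,217.7,.115)
C=np.array([ray("top",u,v,.012)[:2] for u,v in((257,121),(397,136),(384,273),(238,258))])
print("sides",[np.linalg.norm(C[i]-C[i-1]) for i in range(4)])
def pol(q,r):a=2.492+q;return [r*np.cos(a),r*np.sin(a)]
P=np.array([W[0],G,W[1]])
sq=np.array([[-.205,-.18],[.155,-.18],[.155,.18],[-.205,.18]])
best=None
for k in range(4):
  for dr in(1,-1):
    B=np.vstack([np.roll(sq,k,0)[::dr],[pol(q,.184) for q in(.35,.7,1.05)]]); A=np.vstack([C,P])
    b0,a0=B.mean(0),A.mean(0);H=(B-b0).T@(A-a0);U,S,V=np.linalg.svd(H);R=V.T@np.diag([1,np.linalg.det(V.T@U.T)])@U.T
    t=a0-R@b0;e=np.linalg.norm(A-(B@R.T+t),axis=1)
    if best is None or e.max()<best[0].max():best=(e,R,t)
e,R,t=best;yaw=np.arctan2(R[1,0],R[0,0]);print("res",e,"o",t,"yaw",yaw)
print("knob",K,"q",np.arctan2(K[1]-t[1],K[0]-t[0])-yaw-2.492,np.linalg.norm(K[:2]-t))
for q in(0,.58,.7,.82):print(q,t+R@pol(q,.13), "world arm dir deg",np.degrees(yaw+2.492+q))
np.save("base.npy",[*t,yaw])
for n,u,v,z in(("shaker",220,194,.08),("mitad",221,159,.05),("bowl",427,262,.05),("motor",323,138,.1)):print(n,ray("top",u,v,z))
d=np.load("top_d.npy");f,cx,cy,Rc,tc=cam("top")
for u,v in((323,138),(279,217),(303,195)):
    q=d[v,u];print(u,v,Rc.T@(np.array([(u-cx)/f*q,(v-cy)/f*q,q])-tc))
E
python3 m.py
```

```text
[array([287.84782609, 252.13043478]), array([338.45833333, 255.39583333])]
sides [np.float64(0.3568135068444245), np.float64(0.3665913967015068), np.float64(0.3546210404278585), np.float64(0.3639688422319668)]
res [0.00356273 0.0059631  0.00704251 0.0008667  0.00380948 0.00314791
 0.00408976] o [ 0.58635946 -0.00739267] yaw -0.13474366436710486
knob [0.49293948 0.08769921 0.115     ] q -0.00993054266136717 0.13330325657701073
0 [0.49433802 0.08443355] world arm dir deg 135.06083926223874
0.58 [0.459064   0.01898658] world arm dir deg 168.2923913798265
0.7 [0.45682151 0.00355806] world arm dir deg 175.1678849213964
0.82 [ 0.45644213 -0.01202797] world arm dir deg 182.04337846296625
shaker [0.55682423 0.23180205 0.08      ]
mitad [0.65055239 0.23626036 0.05      ]
bowl [ 0.38763163 -0.26251382  0.05      ]
motor [ 0.68575751 -0.01668323  0.1       ]
323 138 [ 0.6863686  -0.01675547  0.09797326]
279 217 [0.49428228 0.08892069 0.11735964]
303 195 [0.55148654 0.03353491 0.07806737]
```

>>> arm_command --steps '[{"translation":[-35,35,0],"rotation":[0,0,0],"claw":80},{"translation":[-70,70,0],"rotation":[0,0,0],"claw":80},{"translation":[-105,105,0],"rotation":[0,0,0],"claw":80},{"translation":[-140,140,0],"rotation":[0,0,0],"claw":80},{"translation":[-175,175,0],"rotation":[0,0,0],"claw":80}]'

```text
clock: 0.6
tool_pos: [0.3388, -0.4055, 0.2026]
orientation: [180.0, -0.0, -159.6]
force: [1.8, 0.1, 0.3]
opening: 0.0801
gripper_force: 0.0
```

>>> arm_command --steps '[{"translation":[-35,35,0],"rotation":[0,0,0],"claw":80},{"translation":[-70,70,0],"rotation":[0,0,0],"claw":80},{"translation":[-105,105,0],"rotation":[0,0,0],"claw":80},{"translation":[-140,140,0],"rotation":[0,0,0],"claw":80},{"translation":[-175,175,0],"rotation":[0,0,0],"claw":80}]'

```text
clock: 1.1
tool_pos: [0.4417, -0.1803, 0.203]
orientation: [-180.0, 0.0, -159.6]
force: [2.4, 0.5, 0.2]
opening: 0.08
gripper_force: 0.0
```

>>> arm_command --steps '[{"translation":[-35,35,0],"rotation":[0,0,0],"claw":80},{"translation":[-70,70,0],"rotation":[0,0,0],"claw":80},{"translation":[-105,105,0],"rotation":[0,0,0],"claw":80},{"translation":[-140,140,0],"rotation":[0,0,0],"claw":80},{"translation":[-180,180,0],"rotation":[0,0,0],"claw":80}]'

```text
clock: 1.6
tool_pos: [0.5447, 0.0454, 0.2029]
orientation: [180.0, -0.0, -159.5]
force: [0.6, -0.4, -0.0]
opening: 0.0801
gripper_force: 0.0
```

>>> arm_command --steps '[{"translation":[0,0,0],"rotation":[0,0,0],"claw":80},{"translation":[0,0,0],"rotation":[0,0,0],"claw":80},{"translation":[0,0,0],"rotation":[0,0,0],"claw":80}]'

```text
clock: 1.9
tool_pos: [0.544, 0.0428, 0.2026]
orientation: [180.0, -0.1, -159.6]
force: [0.2, 0.2, -0.6]
opening: 0.0803
gripper_force: 0.0
```

Run:
```python
from h import *
o=ctrl.get_obs();im,d=ctrl.snapshot("wrist"); cv2.imwrite("pics/w1.png",im[:,:,::-1]);np.savez("w1.npz",p=o["tool_pos"],r=o["orientation"],d=d)
print(o["clock"],o["tool_pos"],o["orientation"],o["force"])
```

```text
1.9 [0.54395341 0.04283662 0.2026032 ] [ 1.79997393e+02 -5.44236397e-02 -1.59562588e+02] [ 0.15334599  0.21249513 -0.64030876]
```

View pics/w1.png

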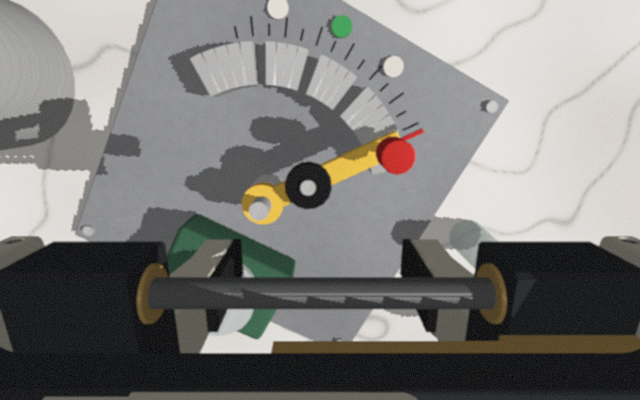

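The wrist view shows the knob at (396,156), the pivot screw at (260,207), the green mark at (342,27) between the white ones, and notch gaps in the quadrant near (262,65), (311,72) and (355,95).

```bash
cat > m2.py <<'E'
from h import *
from scipy.spatial.transform import Rotation as Ro
s=np.load("w1.npz");c=ctrl.calibration("wrist");f=200/np.tan(np.radians(c["vertical_fov"])/2)
RT=Ro.from_euler("xyz",s["r"],degrees=True).as_matrix();H=np.array(c["hand_eye"])
Rw=RT@H[:3,:3];o=RT@H[:3,3]+s["p"]
def wr(u,v,z):
    d=Rw@np.array([(u-c["cx"])/f,(v-c["cy"])/f,1]);return o+d*(z-o[2])/d[2]
def wp(p):
    q=Rw.T@(np.array(p)-o);return f*q[0]/q[2]+c["cx"],f*q[1]/q[2]+c["cy"]
im=cv2.imread("pics/w1.png");hsv=cv2.cvtColor(im,cv2.COLOR_BGR2HSV);g=cv2.cvtColor(im,cv2.COLOR_BGR2GRAY)
def blob(m,x,y,r=16):
    m=m[max(y-r,0):y+r,x-r:x+r];n,l,st,ce=cv2.connectedComponentsWithStats(m);i=1+np.argmax(st[1:,4]);return ce[i]+[x-r,max(y-r,0)]
gr=blob(cv2.inRange(hsv,(45,100,40),(85,255,255)),342,27)
ws=[blob(cv2.inRange(g,int(.8*g[y,x]),255),x,y,11) for x,y in((392,67),(277,11))]
M=np.array([wr(*p,.016)[:2] for p in(ws[0],gr,ws[1])]);print("marks",M)
red=blob(cv2.inRange(hsv,(0,150,60),(5,255,255))|cv2.inRange(hsv,(174,150,60),(180,255,255)),396,156,17)
K=wr(*red,.118);print("knob",red,K)
# circle through 3 marks is weak; pivot from screw head + marks/knob
from scipy.optimize import least_squares
pol=lambda q,r,x:[x[0]+r*np.cos(2.492+q+x[2]),x[1]+r*np.sin(2.492+q+x[2])]
S=wr(260,207,.066)[:2];print("screw",S)
t0=np.load("base.npy")
fun=lambda x:np.r_[np.ravel([np.array(pol(q,.184,x))-m for q,m in zip((.35,.7,1.05),M)]),np.array(pol(0,.13,x))-K[:2],x[:2]-S]
r=least_squares(fun,t0);print("base",r.x,"res mm",np.round(r.fun*1e3,1));np.save("base2.npy",r.x)
# unwrap quadrant top in polar coords: rows radius 105..190, cols q -0.1..1.3
qs=np.arange(-.1,1.3,.0025);rs=np.arange(.195,.10,-.0005)
def unwrap(z):
    mp=np.array([[wp([*pol(q,rr,r.x),z]) for q in qs] for rr in rs],np.float32);return cv2.remap(im,mp[...,0],mp[...,1],cv2.INTER_LINEAR)
a=unwrap(.04);b=unwrap(.012)
out=np.vstack([a,b]);out=cv2.convertScaleAbs(out,alpha=1.3)
for k in range(0,14):cv2.line(out,(int((k*.1+.1)/.0025),0),(int((k*.1+.1)/.0025),8),(0,0,255),1)
cv2.imwrite("pics/polar.png",out)
pa=cv2.cvtColor(a,cv2.COLOR_BGR2GRAY)[int((.195-.146)/.0005):int((.195-.13)/.0005)].mean(0)
for q0 in range(0,len(qs),4):print(f"{qs[q0]:.2f}:{pa[q0]:.0f}",end=" ")
E
python3 m2.py
```

```text
marks [[ 0.41734234  0.07287109]
 [ 0.40170491  0.0104442 ]
 [ 0.40851258 -0.05263338]]
knob [395.70996979 154.98288016] [0.49142384 0.08527736 0.118     ]
screw [ 0.58793799 -0.00448807]
base [ 0.58553372 -0.00414609 -0.12790219] res mm [ 0.8 -0.7  0.4 -0.3 -0.2 -1.   1.5  1.8 -2.4  0.3]
-0.10:95 -0.09:94 -0.08:95 -0.07:96 -0.06:95 -0.05:94 -0.04:91 -0.03:85 -0.02:73 -0.01:53 0.00:44 0.01:50 0.02:76 0.03:122 0.04:143 0.05:120 0.06:113 0.07:111 0.08:110 0.09:116 0.10:143 0.11:171 0.12:180 0.13:178 0.14:176 0.15:179 0.16:178 0.17:180 0.18:182 0.19:182 0.20:182 0.21:181 0.22:182 0.23:181 0.24:179 0.25:181 0.26:182 0.27:182 0.28:182 0.29:182 0.30:183 0.31:181 0.32:179 0.33:182 0.34:184 0.35:184 0.36:183 0.37:184 0.38:183 0.39:150 0.40:99 0.41:89 0.42:90 0.43:92 0.44:93 0.45:98 0.46:100 0.47:126 0.48:171 0.49:185 0.50:184 0.51:184 0.52:185 0.53:184 0.54:182 0.55:184 0.56:184 0.57:185 0.58:185 0.59:185 0.60:183 0.61:182 0.62:185 0.63:186 0.64:185 0.65:186 0.66:186 0.67:187 0.68:186 0.69:186 0.70:186 0.71:186 0.72:187 0.73:183 0.74:143 0.75:95 0.76:87 0.77:87 0.78:87 0.79:88 0.80:87 0.81:97 0.82:148 0.83:183 0.84:187 0.85:187 0.86:186 0.87:187 0.88:186 0.89:185 0.90:187 0.91:186 0.92:186 0.93:187 0.94:186 0.95:185 0.96:185 0.97:186 0.98:186 0.99:186 1.00:186 1.01:186 1.02:184 1.03:185 1.04:186 1.05:186 1.06:185 1.07:186 1.08:179 1.09:135 1.10:89 1.11:84 1.12:85 1.13:85 1.14:83 1.15:87 1.16:131 1.17:169 1.18:182 1.19:184 1.20:184 1.21:183 1.22:184 1.23:184 1.24:183 1.25:180 1.26:182 1.27:184 1.28:183 1.29:183
```

View pics/polar.png

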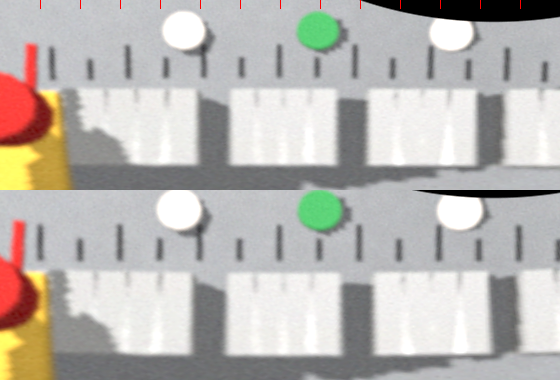

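Green notch shows at q ≈ 0.78 (shift of about +0.08). Next I line up over the knob.

>>> arm_command --steps '[{"translation":[10,15,0],"rotation":[0,0,1.6],"claw":60},{"translation":[20,30,0],"rotation":[0,0,3.2],"claw":60},{"translation":[33,58,0],"rotation":[0,0,4.8],"claw":60},{"translation":[33,58,0],"rotation":[0,0,6.4],"claw":60},{"translation":[33,58,0],"rotation":[0,0,8],"claw":60}]'

```text
clock: 2.45
tool_pos: [0.4926, 0.0854, 0.2036]
orientation: [179.9, 0.0, 160.1]
force: [0.2, 0.2, 0.3]
opening: 0.0603
gripper_force: 0.0
```

>>> arm_command --steps '[{"translation":[0,0,10],"rotation":[0,0,1.7],"claw":60},{"translation":[0,0,30],"rotation":[0,0,3.4],"claw":60},{"translation":[0,0,50],"rotation":[0,0,5],"claw":60},{"translation":[0,0,60],"rotation":[0,0,5],"claw":60},{"translation":[0,0,60],"rotation":[0,0,5],"claw":60}]'

```text
clock: 2.95
tool_pos: [0.4924, 0.0848, 0.142]
orientation: [-179.9, -0.0, 135.6]
force: [0.7, -0.4, 0.3]
opening: 0.0601
gripper_force: 0.0
```

Run:
```python
from h import *
o=ctrl.get_obs();im,d=ctrl.snapshot("wrist"); cv2.imwrite("pics/w2.png",im[:,:,::-1])
print(o["clock"],o["tool_pos"],o["orientation"],o["force"],o["joint_pos"])
```

```text
2.95 [0.49243106 0.08483893 0.14201017] [-1.79874969e+02 -3.85230840e-02  1.35602739e+02] [ 0.73214155 -0.42648809  0.26700444] [ 3.23394377e+01  7.00687249e+00 -2.59537517e+01 -1.04845708e-02
 -5.71699105e+01 -1.66730962e+02]
```

View pics/w2.png

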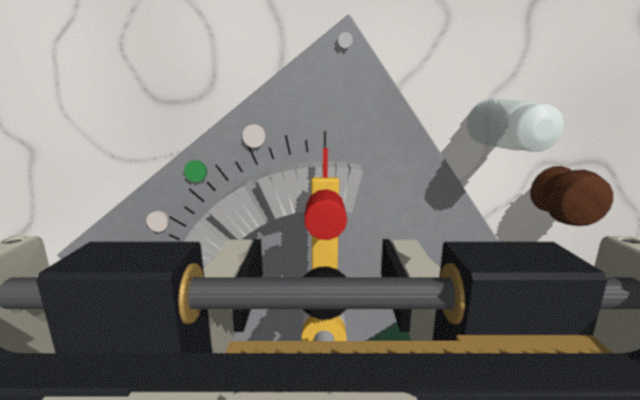

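The wrist view shows the knob centred between the open fingers at (325,215), with clear space each side. Descend and grip.

>>> arm_command --steps '[{"translation":[3,1,15],"rotation":[0,0,0],"claw":60},{"translation":[3,1,30],"rotation":[0,0,0],"claw":60},{"translation":[3,1,43],"rotation":[0,0,0],"claw":60},{"translation":[3,1,50],"rotation":[0,0,0],"claw":60},{"translation":[3,1,50],"rotation":[0,0,0],"claw":60}]'

```text
clock: 3.5
tool_pos: [0.4919, 0.0887, 0.093]
orientation: [-180.0, -0.0, 135.5]
force: [-0.4, 0.4, -1.1]
opening: 0.0598
gripper_force: 0.0
```

>>> arm_command --steps '[{"translation":[0,0,0],"rotation":[0,0,0],"claw":40},{"translation":[0,0,0],"rotation":[0,0,0],"claw":34},{"translation":[0,0,0],"rotation":[0,0,0],"claw":30},{"translation":[0,0,0],"rotation":[0,0,0],"claw":24},{"translation":[0,0,0],"rotation":[0,0,0],"claw":24}]'

```text
clock: 4.0
tool_pos: [0.4918, 0.0889, 0.0932]
orientation: [-180.0, 0.0, 135.4]
force: [-1.6, -1.2, 1.5]
opening: 0.0269
gripper_force: 7.2
```

>>> arm_command --steps '[{"translation":[0,0,0],"rotation":[0,0,0],"claw":10},{"translation":[0,0,0],"rotation":[0,0,0],"claw":10},{"translation":[0,0,0],"rotation":[0,0,0],"claw":10}]'

```text
clock: 4.3
tool_pos: [0.492, 0.089, 0.0931]
orientation: [180.0, 0.0, 135.4]
force: [-0.8, 0.4, 1.1]
opening: 0.0112
gripper_force: 0.7
```

```bash
cat > arc.py <<'E'
# usage: arc.py q_target... -> tool-frame shift (mm) and rotation (units) from the current pose
import sys
from h import *
from scipy.spatial.transform import Rotation as Ro
b=np.load("base2.npy");o=ctrl.get_obs();p=o["tool_pos"];R=Ro.from_euler("xyz",o["orientation"],degrees=True).as_matrix()
v=p[:2]-b[:2];q0=np.arctan2(v[1],v[0])-b[2]-2.492;q0=(q0+np.pi)%(2*np.pi)-np.pi;r=np.hypot(*v)
print("q",q0,"r",r,"z",p[2],"F",o["force"],"grip",o["gripper_force"],o["opening"],"yaw",o["orientation"][2])
for q in map(float,sys.argv[1:]):
    a=q+2.492+b[2];w=np.array([*(b[:2]+r*np.array([np.cos(a),np.sin(a)])),p[2]])-p
    print(q,np.round(R.T@w*1e3,1),"rotz",round(-np.degrees(q-q0)/5,2))
E
python3 arc.py .16 .32 .48 .64 .78
```

```text
q -0.005454573150220021 r 0.13198885301873373 z 0.09305888827955791 F [-0.82998885  0.37971981  1.13730786] grip 0.6586099695414305 0.011171878911808276 yaw 135.4441510804505
0.16 [ -1.7 -21.7  -0. ] rotz -1.9
0.32 [ -6.7 -42.2  -0. ] rotz -3.73
0.48 [-14.9 -61.7  -0. ] rotz -5.56
0.64 [-26.1 -79.5  -0. ] rotz -7.4
0.78 [-38.2 -93.5  -0. ] rotz -9.0
```

Run:
```python
from h import *
im,d=ctrl.snapshot("wrist"); cv2.imwrite("pics/w3.png",im[:,:,::-1])
im2,d=ctrl.snapshot("scene"); c=im2[140:300,230:430]
cv2.imwrite("pics/w3.png",np.vstack([im[100:400,:,::-1],cv2.resize(c[:,:,::-1],(375,300))[:, :] if 0 else cv2.copyMakeBorder(cv2.resize(c[:,:,::-1],(375,300)),0,0,0,265,cv2.BORDER_CONSTANT)]))
print(ctrl.get_obs()["gripper_force"],ctrl.get_obs()["opening"])
```

```text
0.6580124236643314 0.010435201675348478
```

View pics/w3.png

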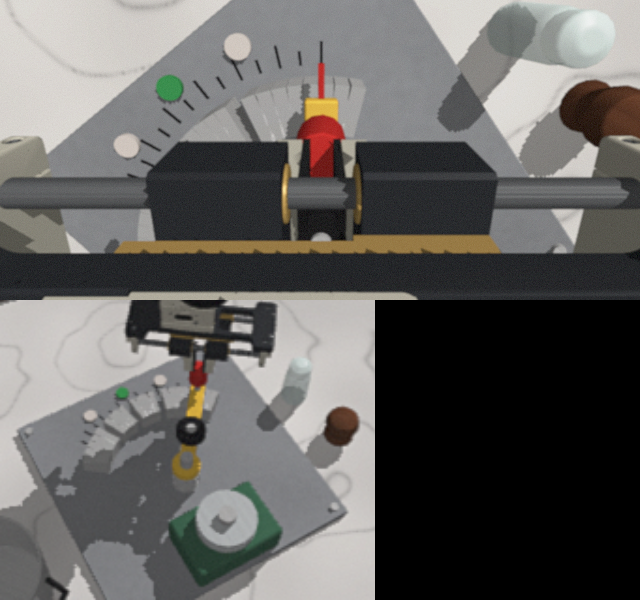

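Run:
```python
from h import *
from scipy.spatial.transform import Rotation as Ro
o=ctrl.get_obs();c=ctrl.calibration("wrist");f=200/np.tan(np.radians(c["vertical_fov"])/2)
RT=Ro.from_euler("xyz",o["orientation"],degrees=True).as_matrix();H=np.array(c["hand_eye"])
im,d=ctrl.snapshot("wrist")
hsv=cv2.cvtColor(im,cv2.COLOR_RGB2HSV);m=(hsv[...,1]>150)&((hsv[...,0]<6)|(hsv[...,0]>173))&(hsv[...,2]>50)
for v in range(205,300,6):
    us=np.where(m[v,270:380])[0]+270
    if len(us):
        u=int(np.median(us));q=d[v,u];p=H@[(u-c["cx"])/f*q,(v-c["cy"])/f*q,q,1];print(v,us.min(),us.max(),np.round(RT@p[:3]+o["tool_pos"],4),np.round(p[:3],4))
for u in(300,342):
  for v in(246,258):
    q=d[v,u];p=H@[(u-c["cx"])/f*q,(v-c["cy"])/f*q,q,1];print("pad",u,v,np.round(RT@p[:3]+o["tool_pos"],4),np.round(p[:3],4))
```

```text
217 313 328 [0.4824 0.0974 0.0931] [ 0.0127 -0.0008 -0.0001]
223 303 337 [0.4826 0.0972 0.1023] [ 0.0125 -0.0007 -0.0092]
229 300 341 [0.4824 0.0975 0.1118] [ 0.0128 -0.0007 -0.0188]
235 298 343 [0.4833 0.0966 0.1168] [ 0.0116 -0.0007 -0.0237]
241 311 333 [0.4865 0.0949 0.1161] [ 0.008   0.0003 -0.023 ]
247 310 332 [0.4881 0.0926 0.1171] [ 0.0053 -0.0002 -0.0241]
253 310 332 [0.4909 0.0898 0.1157] [ 0.0013 -0.0002 -0.0227]
259 311 332 [0.493  0.0877 0.1166] [-0.0016 -0.0002 -0.0235]
265 310 331 [0.495  0.0851 0.1167] [-0.0049 -0.0007 -0.0237]
271 311 332 [0.4982 0.0826 0.1155] [-0.0089 -0.0002 -0.0225]
pad 300 246 [0.4769 0.0901 0.13  ] [ 0.0116 -0.0098 -0.037 ]
pad 300 258 [0.4795 0.088  0.1355] [ 0.0082 -0.0095 -0.0425]
pad 342 246 [0.4906 0.1037 0.1295] [ 0.0114  0.0095 -0.0365]
pad 342 258 [0.4931 0.101  0.1342] [ 0.0076  0.0093 -0.0412]
```

Run:
```python
from h import *
c=ctrl.calibration("wrist");f=200/np.tan(np.radians(c["vertical_fov"])/2);H=np.array(c["hand_eye"])
im,d=ctrl.snapshot("wrist")
v,u=np.mgrid[0:400,0:640]
def tool(d):
    P=np.stack([(u-c["cx"])/f*d,(v-c["cy"])/f*d,d,np.ones_like(d)],-1)@H.T;return P[...,:3]
for name,D in(("w1",np.load("w1.npz")["d"]),("now",d)):
    P=tool(D);m=(D>0)&(abs(P[...,0])<.03)&(abs(P[...,1])<.06)&(P[...,2]>-.06)&(P[...,2]<.006)
    print(name,m.sum())
    for lo in np.arange(-.06,.006,.006):
        k=m&(P[...,2]>=lo)&(P[...,2]<lo+.006)
        for s in(-1,1):
            kk=k&(np.sign(P[...,1])==s)
            if kk.sum()>3:print(f"z{lo*1e3:.0f} s{s} n{kk.sum()} x {P[kk][:,0].min()*1e3:.0f}..{P[kk][:,0].max()*1e3:.0f} y {P[kk][:,1].min()*1e3:.0f}..{P[kk][:,1].max()*1e3:.0f} rgb {im[kk].mean(0).astype(int) if name=='now' else ''}")
o=ctrl.get_obs();print(o["opening"],o["gripper_force"],o["force"],o["clock"])
```

```text
w1 3529
z-60 s-1 n354 x -9..12 y -59..-40 rgb 
z-60 s1 n356 x -10..12 y 40..58 rgb 
z-54 s-1 n275 x 3..12 y -57..-39 rgb 
z-54 s1 n268 x 3..12 y 40..58 rgb 
z-48 s-1 n367 x -0..12 y -56..-40 rgb 
z-48 s1 n367 x -1..12 y 40..56 rgb 
z-42 s-1 n291 x -4..12 y -56..-40 rgb 
z-42 s1 n304 x -4..12 y 40..56 rgb 
z-36 s-1 n285 x -7..12 y -56..-40 rgb 
z-36 s1 n273 x -7..12 y 40..56 rgb 
z-30 s-1 n184 x -9..12 y -55..-40 rgb 
z-30 s1 n193 x -9..12 y 40..56 rgb 
z-24 s-1 n6 x -8..7 y -40..-40 rgb 
z-24 s1 n6 x -9..10 y 40..41 rgb 
now 3183
z-60 s-1 n127 x -6..12 y -12..-5 rgb [94 92 85]
z-60 s1 n129 x 6..12 y 5..13 rgb [89 87 81]
z-54 s-1 n80 x 9..12 y -13..-5 rgb [68 68 64]
z-54 s1 n76 x 9..12 y 5..13 rgb [71 70 66]
z-48 s-1 n167 x -0..12 y -13..-5 rgb [111 107  99]
z-48 s1 n173 x 0..12 y 5..14 rgb [93 91 84]
z-42 s-1 n143 x 4..12 y -14..-5 rgb [115 109 101]
z-42 s1 n136 x 4..12 y 5..15 rgb [107 104  96]
z-36 s-1 n120 x -8..12 y -21..-5 rgb [126 120 110]
z-36 s1 n125 x -7..12 y 5..21 rgb [120 117 108]
z-30 s-1 n215 x -10..12 y -21..-0 rgb [130  58  54]
z-30 s1 n207 x -11..13 y 0..21 rgb [116  56  53]
z-24 s-1 n435 x -12..13 y -11..-0 rgb [159  39  36]
z-24 s1 n427 x -11..13 y 0..10 rgb [143  35  32]
z-18 s-1 n91 x 6..13 y -12..-0 rgb [139  33  31]
z-18 s1 n82 x 6..13 y 0..11 rgb [170  41  39]
z-12 s-1 n93 x 4..13 y -13..-0 rgb [133  31  29]
z-12 s1 n85 x 4..13 y 0..12 rgb [169  42  39]
z-6 s-1 n81 x 2..13 y -14..-0 rgb [128  31  30]
z-6 s1 n75 x 0..13 y 0..13 rgb [168  44  42]
z-0 s-1 n58 x 2..13 y -14..-0 rgb [133  61  40]
z-0 s1 n58 x -1..13 y 0..14 rgb [173  82  59]
0.01005073356191077 0.657684188336134 [-0.25780254 -0.11745857  1.50134632] 4.5
```

The depth shows that the real finger tips end about 25 mm behind the reported TCP, so the fingers shut just above the knob. I'll back off, open and go 25 mm lower.

>>> arm_command --steps '[{"translation":[0,0,-6],"rotation":[0,0,0],"claw":60},{"translation":[0,0,-8],"rotation":[0,0,0],"claw":60},{"translation":[0,0,-8],"rotation":[0,0,0],"claw":60},{"translation":[0,0,-8],"rotation":[0,0,0],"claw":60},{"translation":[0,0,-8],"rotation":[0,0,0],"claw":60}]'

```text
clock: 5.0
tool_pos: [0.4918, 0.0889, 0.1009]
orientation: [-180.0, -0.0, 135.4]
force: [1.2, 0.5, -0.1]
opening: 0.0441
gripper_force: 0.0
```

>>> arm_command --steps '[{"translation":[0,0,8],"rotation":[0,0,0],"claw":60},{"translation":[0,0,16],"rotation":[0,0,0],"claw":60},{"translation":[0,0,22],"rotation":[0,0,0],"claw":60},{"translation":[0,0,28],"rotation":[0,0,0],"claw":60},{"translation":[0,0,28],"rotation":[0,0,0],"claw":50}]'

```text
clock: 5.5
tool_pos: [0.4912, 0.0886, 0.0718]
orientation: [-179.9, -0.0, 135.4]
force: [-0.2, 0.3, 0.2]
opening: 0.056
gripper_force: 0.0
```

>>> arm_command --steps '[{"translation":[0,0,0],"rotation":[0,0,0],"claw":34},{"translation":[0,0,0],"rotation":[0,0,0],"claw":30},{"translation":[0,0,0],"rotation":[0,0,0],"claw":20},{"translation":[0,0,0],"rotation":[0,0,0],"claw":20},{"translation":[0,0,0],"rotation":[0,0,0],"claw":20}]'

```text
clock: 6.0
tool_pos: [0.4918, 0.0888, 0.0732]
orientation: [-180.0, 0.0, 135.4]
force: [-1.2, -0.7, 1.3]
opening: 0.0274
gripper_force: 30.0
```

>>> arm_command --steps '[{"translation":[0,0,0],"rotation":[0,0,0],"claw":10},{"translation":[0,0,0],"rotation":[0,0,0],"claw":10},{"translation":[0,0,0],"rotation":[0,0,0],"claw":10}]'

```text
clock: 6.3
tool_pos: [0.4919, 0.0888, 0.073]
orientation: [-180.0, 0.0, 135.4]
force: [-0.3, -1.2, 1.3]
opening: 0.0269
gripper_force: 30.0
```

```bash
python3 arc.py .16 .32 .48 .64 .78
```

```text
q -0.004128847069395203 r 0.13198560822001004 z 0.0729909515286491 F [-0.32026712 -1.20203879  1.30143775] grip 30.00027894973755 0.02686109694086315 yaw 135.44422088472928
0.16 [ -1.7 -21.6   0. ] rotz -1.88
0.32 [ -6.7 -42.1   0. ] rotz -3.71
0.48 [-14.9 -61.5   0. ] rotz -5.55
0.64 [-26.1 -79.4   0. ] rotz -7.38
0.78 [-38.2 -93.4   0. ] rotz -8.99
```

>>> arm_command --steps '[{"translation":[-0.4,-10.4,0],"rotation":[0,0,-0.92],"claw":10},{"translation":[-1.7,-20.7,0],"rotation":[0,0,-1.83],"claw":10},{"translation":[-3.7,-30.9,0],"rotation":[0,0,-2.75],"claw":10},{"translation":[-6.6,-40.9,0],"rotation":[0,0,-3.67],"claw":10},{"translation":[-10.3,-50.6,0],"rotation":[0,0,-4.58],"claw":10}]'

```text
clock: 6.8
tool_pos: [0.4641, 0.0468, 0.0731]
orientation: [179.8, 0.0, 158.5]
force: [-1.6, 6.3, 0.4]
opening: 0.0274
gripper_force: 30.0
```

>>> arm_command --steps '[{"translation":[0,0,0],"rotation":[0,0,0],"claw":10}]'

```text
clock: 6.9
tool_pos: [0.4639, 0.0462, 0.0731]
orientation: [179.9, 0.0, 158.4]
force: [-2.0, 6.9, -0.2]
opening: 0.0273
gripper_force: 30.0
```

```bash
python3 arc.py .48 .56 .64 .70 .78
```

```text
q 0.38506687560658426 r 0.13165157954747556 z 0.07309486130756235 F [-1.97701034  6.89437392 -0.22822604] grip 29.998680353164673 0.027329695647011543 yaw 158.35000812298347
0.48 [ -0.4 -12.5  -0. ] rotz -1.09
0.56 [ -1.7 -22.9  -0.1] rotz -2.0
0.64 [ -3.8 -33.3  -0.1] rotz -2.92
0.7 [ -5.9 -40.9  -0.1] rotz -3.61
0.78 [ -9.4 -50.8  -0.1] rotz -4.53
```

>>> arm_command --steps '[{"translation":[-0.4,-10.4,0],"rotation":[0,0,-0.92],"claw":10},{"translation":[-1.7,-20.7,0],"rotation":[0,0,-1.83],"claw":10},{"translation":[-3.7,-30.9,0],"rotation":[0,0,-2.75],"claw":10},{"translation":[-6.6,-40.9,0],"rotation":[0,0,-3.67],"claw":10},{"translation":[-10.3,-50.6,0],"rotation":[0,0,-4.58],"claw":10}]'

```text
clock: 7.4
tool_pos: [0.454, -0.0044, 0.0726]
orientation: [179.9, -0.1, -178.8]
force: [-4.5, 8.1, 1.4]
opening: 0.027
gripper_force: 30.0
```

>>> arm_command --steps '[{"translation":[0,0,0],"rotation":[0,0,0],"claw":10},{"translation":[0,0,0],"rotation":[0,0,0],"claw":10}]'

```text
clock: 7.6
tool_pos: [0.454, -0.0044, 0.0726]
orientation: [179.9, -0.1, -179.0]
force: [-5.5, 7.0, 2.1]
opening: 0.0271
gripper_force: 30.0
```

```bash
cat > chk.py <<'E'
# pointer angle and knob height from the wrist picture
from h import *
from scipy.spatial.transform import Rotation as Ro
o=ctrl.get_obs();c=ctrl.calibration("wrist");f=200/np.tan(np.radians(c["vertical_fov"])/2);b=np.load("base2.npy")
RT=Ro.from_euler("xyz",o["orientation"],degrees=True).as_matrix();H=np.array(c["hand_eye"]);o0=RT@H[:3,3]+o["tool_pos"];Rw=RT@H[:3,:3]
im,d=ctrl.snapshot("wrist");hsv=cv2.cvtColor(im,cv2.COLOR_RGB2HSV)
m=(hsv[...,1]>130)&((hsv[...,0]<7)|(hsv[...,0]>172))&(hsv[...,2]>50)
v,u=np.where(m)
def at(u,v,z):
    D=Rw@np.array([(u-c["cx"])/f,(v-c["cy"])/f,1]);return o0+D*(z-o0[2])/D[2]
P=np.array([at(a,e,.056) for a,e in zip(u,v)]);rel=P[:,:2]-b[:2];r=np.hypot(*rel.T);q=np.arctan2(rel[:,1],rel[:,0])%(2*np.pi)-b[2]-2.492
k=(r>.157)&(r<.168)&(abs(q-.78)<.9)
print("pointer q",q[k].mean(),q[k].std(),k.sum())
g=np.where((hsv[...,0]>45)&(hsv[...,0]<85)&(hsv[...,1]>100));k=g[0]<150
if k.sum()>20:
  p=at(g[1][k].mean(),g[0][k].mean(),.016)[:2]-b[:2];print("green",np.arctan2(p[1],p[0])%(2*np.pi)-b[2]-2.492,np.hypot(*p))
cv2.imwrite("pics/w4.png",im[:,:,::-1])
E
python3 chk.py; python3 arc.py .78
```

```text
pointer q 0.7776491656005068 0.0065224124916050275 111
green 0.6973828679132392 0.1848054272513614
q 0.7786706716840222 r 0.1315375557303335 z 0.0725883456278965 F [-4.83813183  8.15576021  1.49322002] grip 30.00142514705658 0.02744573270646543 yaw -178.99663506212113
0.78 [ 0.  -0.2 -0. ] rotz -0.02
```

View pics/w4.png

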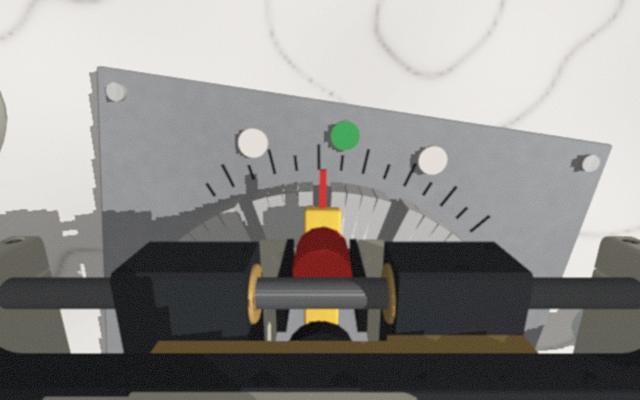

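The pointer reads q ≈ 0.778, right over the notch seen earlier and just past the green mark at (344,135). Press gently, step by step.

>>> arm_command --steps '[{"translation":[0,0,1.5],"rotation":[0,0,0],"claw":10},{"translation":[0,0,3],"rotation":[0,0,0],"claw":10},{"translation":[0,0,4],"rotation":[0,0,0],"claw":10},{"translation":[0,0,4],"rotation":[0,0,0],"claw":10}]'

```text
clock: 8.05
tool_pos: [0.454, -0.0042, 0.0684]
orientation: [179.9, -0.1, -179.0]
force: [-3.8, 8.2, -1.0]
opening: 0.0274
gripper_force: 30.0
```

>>> arm_command --steps '[{"translation":[0,0,0.6],"rotation":[0,0,0],"claw":10},{"translation":[0,0,1],"rotation":[0,0,0],"claw":10},{"translation":[0,0,1],"rotation":[0,0,0],"claw":10}]'

```text
clock: 8.35
tool_pos: [0.454, -0.0042, 0.0675]
orientation: [179.9, -0.1, -179.0]
force: [-5.1, 6.0, 1.1]
opening: 0.0271
gripper_force: 30.0
```

>>> arm_command --steps '[{"translation":[0,0,0.6],"rotation":[0,0,0],"claw":10},{"translation":[0,0,1],"rotation":[0,0,0],"claw":10},{"translation":[0,0,1],"rotation":[0,0,0],"claw":10}]'

```text
clock: 8.65
tool_pos: [0.454, -0.0042, 0.0665]
orientation: [179.9, -0.1, -179.0]
force: [-5.7, 7.8, 0.1]
opening: 0.027
gripper_force: 30.0
```

>>> arm_command --steps '[{"translation":[0,0,0.6],"rotation":[0,0,0],"claw":10},{"translation":[0,0,1],"rotation":[0,0,0],"claw":10},{"translation":[0,0,1],"rotation":[0,0,0],"claw":10}]'

```text
clock: 8.95
tool_pos: [0.454, -0.0042, 0.0655]
orientation: [179.9, -0.1, -179.0]
force: [-4.0, 7.1, 0.3]
opening: 0.0276
gripper_force: 30.0
```

>>> arm_command --steps '[{"translation":[0,0,0.6],"rotation":[0,0,0],"claw":10},{"translation":[0,0,1],"rotation":[0,0,0],"claw":10},{"translation":[0,0,1],"rotation":[0,0,0],"claw":10}]'

```text
clock: 9.25
tool_pos: [0.454, -0.0042, 0.0645]
orientation: [179.9, -0.1, -179.0]
force: [-4.6, 7.8, 0.3]
opening: 0.0272
gripper_force: 30.0
```

>>> arm_command --steps '[{"translation":[0,0,0.6],"rotation":[0,0,0],"claw":10},{"translation":[0,0,1],"rotation":[0,0,0],"claw":10},{"translation":[0,0,1],"rotation":[0,0,0],"claw":10}]'

```text
clock: 9.55
tool_pos: [0.454, -0.0042, 0.0635]
orientation: [179.9, -0.1, -179.0]
force: [-4.4, 7.9, 0.6]
opening: 0.0272
gripper_force: 30.0
```

```bash
cat > kz.py <<'E'
from h import *
from scipy.spatial.transform import Rotation as Ro
o=ctrl.get_obs();c=ctrl.calibration("wrist");f=200/np.tan(np.radians(c["vertical_fov"])/2);H=np.array(c["hand_eye"])
RT=Ro.from_euler("xyz",o["orientation"],degrees=True).as_matrix()
im,d=ctrl.snapshot("wrist");hsv=cv2.cvtColor(im,cv2.COLOR_RGB2HSV)
v,u=np.where((hsv[...,1]>130)&((hsv[...,0]<7)|(hsv[...,0]>172))&(hsv[...,2]>30)&(d>0));q=d[v,u]
P=(np.stack([(u-c["cx"])/f*q,(v-c["cy"])/f*q,q,np.ones_like(q)],-1)@H.T)[:,:3]@RT.T+o["tool_pos"]
z=P[:,2];z=z[(z>.085)&(z<.125)];h,e=np.histogram(z,np.arange(.085,.126,.002));print("knob z hist",dict(zip(np.round(e,3).tolist(),h.tolist())),"p95",np.percentile(z,95))
print(o["clock"],o["tool_pos"],o["force"])
E
python3 kz.py
```

```text
knob z hist {0.085: 63, 0.087: 89, 0.089: 71, 0.091: 77, 0.093: 88, 0.095: 89, 0.097: 91, 0.099: 96, 0.101: 113, 0.103: 122, 0.105: 1013, 0.107: 369, 0.109: 0, 0.111: 0, 0.113: 0, 0.115: 0, 0.117: 0, 0.119: 0, 0.121: 0, 0.123: 0} p95 0.107437822045628
9.55 [ 0.4540016  -0.00415918  0.06351556] [-4.43541204  7.92037934  0.59363846]
```

The knob has dropped about 10 mm with no rise in force, so the pin is in the notch. Carry on to its stop.

>>> arm_command --steps '[{"translation":[0,0,1],"rotation":[0,0,0],"claw":10},{"translation":[0,0,2],"rotation":[0,0,0],"claw":10},{"translation":[0,0,3],"rotation":[0,0,0],"claw":10},{"translation":[0,0,3],"rotation":[0,0,0],"claw":10}]'

```text
clock: 10.0
tool_pos: [0.454, -0.0041, 0.0604]
orientation: [179.9, -0.1, -179.0]
force: [-4.1, 8.2, -0.3]
opening: 0.0272
gripper_force: 30.0
```

>>> arm_command --steps '[{"translation":[0,0,0.7],"rotation":[0,0,0],"claw":10},{"translation":[0,0,1.4],"rotation":[0,0,0],"claw":10},{"translation":[0,0,1.4],"rotation":[0,0,0],"claw":10}]'

```text
clock: 10.3
tool_pos: [0.454, -0.0042, 0.0591]
orientation: [179.9, -0.1, -179.0]
force: [-3.8, 7.0, -0.2]
opening: 0.0273
gripper_force: 30.0
```

>>> arm_command --steps '[{"translation":[0,0,0.6],"rotation":[0,0,0],"claw":10},{"translation":[0,0,1],"rotation":[0,0,0],"claw":10},{"translation":[0,0,1],"rotation":[0,0,0],"claw":10}]'

```text
clock: 10.6
tool_pos: [0.4541, -0.0043, 0.0589]
orientation: [180.0, -0.1, -179.0]
force: [-7.3, 7.5, 10.5]
opening: 0.0271
gripper_force: 30.0
```

```bash
python3 kz.py
```

```text
knob z hist {0.085: 75, 0.087: 72, 0.089: 99, 0.091: 92, 0.093: 89, 0.095: 102, 0.097: 104, 0.099: 189, 0.101: 1209, 0.103: 87, 0.105: 0, 0.107: 0, 0.109: 0, 0.111: 0, 0.113: 0, 0.115: 0, 0.117: 0, 0.119: 0, 0.121: 0, 0.123: 0} p95 0.10296232206273805
10.6 [ 0.45412739 -0.00426669  0.0588509 ] [-7.29080298  7.45367383 10.45423107]
```

Firm stop at 10 N, and the knob top is at 0.102 m, so the pin is home. Next I relieve the press, ease the arm back onto the notch wall, then let go.

>>> arm_command --steps '[{"translation":[0,0,-1],"rotation":[0,0,0],"claw":10},{"translation":[0,0.6,-1],"rotation":[0,0,0],"claw":10},{"translation":[0,1.2,-1],"rotation":[0,0,0],"claw":10},{"translation":[0,1.8,-1],"rotation":[0,0,0],"claw":10},{"translation":[0,1.8,-1],"rotation":[0,0,0],"claw":10}]'

```text
clock: 11.15
tool_pos: [0.454, -0.0031, 0.0592]
orientation: [-180.0, -0.1, -178.9]
force: [-3.5, 4.5, 1.0]
opening: 0.0267
gripper_force: 30.0
```

>>> arm_command --steps '[{"translation":[0,0.6,0],"rotation":[0,0,0],"claw":10},{"translation":[0,1.2,0],"rotation":[0,0,0],"claw":10},{"translation":[0,1.2,0],"rotation":[0,0,0],"claw":10}]'

```text
clock: 11.45
tool_pos: [0.4539, -0.0028, 0.0593]
orientation: [-179.9, -0.1, -178.8]
force: [-3.2, -3.1, -0.8]
opening: 0.0272
gripper_force: 30.0
```

```bash
python3 kz.py
```

```text
knob z hist {0.085: 77, 0.087: 87, 0.089: 84, 0.091: 92, 0.093: 95, 0.095: 95, 0.097: 101, 0.099: 148, 0.101: 1146, 0.103: 201, 0.105: 0, 0.107: 0, 0.109: 0, 0.111: 0, 0.113: 0, 0.115: 0, 0.117: 0, 0.119: 0, 0.121: 0, 0.123: 0} p95 0.10318453684972323
11.45 [ 0.45392351 -0.0028308   0.05926327] [-3.17647277 -3.08256549 -0.78459348]
```

The notch wall holds the arm: the sideways force has reversed. Open, then rise straight up.

>>> arm_command --steps '[{"translation":[0,0,0],"rotation":[0,0,0],"claw":32},{"translation":[0,0,0],"rotation":[0,0,0],"claw":45},{"translation":[0,0,0],"rotation":[0,0,0],"claw":60},{"translation":[0,0,0],"rotation":[0,0,0],"claw":60},{"translation":[0,0,0],"rotation":[0,0,0],"claw":60}]'

```text
clock: 12.0
tool_pos: [0.4549, -0.002, 0.0598]
orientation: [180.0, 0.0, -178.7]
force: [-0.8, -0.2, 0.7]
opening: 0.0573
gripper_force: 0.0
```

>>> arm_command --steps '[{"translation":[0,0,-10],"rotation":[0,0,0],"claw":60},{"translation":[0,0,-30],"rotation":[0,0,0],"claw":60},{"translation":[0,0,-60],"rotation":[0,0,0],"claw":60},{"translation":[0,0,-100],"rotation":[0,0,0],"claw":60},{"translation":[0,0,-100],"rotation":[0,0,0],"claw":60}]'

```text
clock: 12.5
tool_pos: [0.4579, -0.0014, 0.1654]
orientation: [179.9, 0.5, -178.7]
force: [0.3, -0.1, -1.1]
opening: 0.0597
gripper_force: 0.0
```

```bash
python3 kz.py; python3 chk.py
```

```text
knob z hist {0.085: 10, 0.087: 19, 0.089: 20, 0.091: 23, 0.093: 17, 0.095: 21, 0.097: 21, 0.099: 49, 0.101: 750, 0.103: 162, 0.105: 0, 0.107: 0, 0.109: 0, 0.111: 0, 0.113: 0, 0.115: 0, 0.117: 0, 0.119: 0, 0.121: 0, 0.123: 0} p95 0.10345457623997246
12.5 [ 0.45793961 -0.00142524  0.1653718 ] [ 0.25613794 -0.08533982 -1.13282064]
pointer q 0.7690138525256873 0.005825786912463512 52
green 0.699012991206247 0.18516385817959438
```

View pics/w4.png

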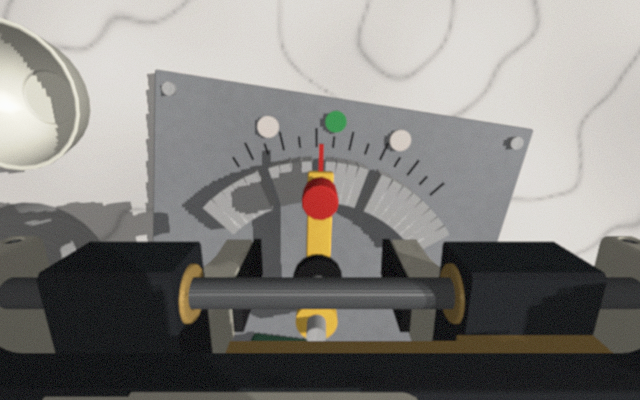

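The arm stays cocked at q ≈ 0.77 with the knob down (top at 0.102 m), and the gripper is clear of it.

```bash
python3 -c "
from plant import ctrl
print(ctrl.close_job())"
```

```text
the job is handed in; nothing more can be done
None
```

The tensioner arm is cocked at about 0.77 rad in the green mark's notch, with the pin pressed to its stop; it held after release, the other objects were not touched, and the job is handed in.

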